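# Load the staining rack in the order of its colour-coded wells

## Task

Set up the staining station: move the four stain bottles from the white stock rack into the staining rack, in the order its coloured wells give, so that each bottle stands in the well of its cap's colour. Set them down rather than dropping them, as they are glass, and finish with all four standing upright on the floors of their wells. The black-capped immersion oil stays standing where it is in the stock rack.

Things in the scene. Friction and masses are not known exactly. Their poses are not given: they have to be found in the camera images.
- blue_bottle: Dropper bottle of methylene blue: brown glass body 34 mm across, 50 mm tall, then shoulder and round blue screw cap, 26 mm across, 60 to 86 mm above the underside (86 mm in all); blue label stripe; about 80 g. Origin: centre of the underside, z up; round, yaw means nothing. Starts upright in any hole of the stock rack, underside 8 mm above the table; can be taken by the cap.
- yellow_bottle: Dropper bottle of iodine: brown glass body 34 mm across, 50 mm tall, then shoulder and round yellow screw cap, 26 mm across, 60 to 86 mm above the underside (86 mm in all); yellow label stripe; about 80 g. Origin: centre of the underside, z up; round, yaw means nothing. Starts upright in any hole of the stock rack, underside 8 mm above the table; can be taken by the cap.
- red_bottle: Dropper bottle of safranin: brown glass body 34 mm across, 50 mm tall, then shoulder and round red screw cap, 26 mm across, 60 to 86 mm above the underside (86 mm in all); red label stripe; about 80 g. Origin: centre of the underside, z up; round, yaw means nothing. Starts upright in any hole of the stock rack, underside 8 mm above the table; can be taken by the cap.
- green_bottle: Dropper bottle of malachite green: brown glass body 34 mm across, 50 mm tall, then shoulder and round green screw cap, 26 mm across, 60 to 86 mm above the underside (86 mm in all); green label stripe; about 80 g. Origin: centre of the underside, z up; round, yaw means nothing. Starts upright in any hole of the stock rack, underside 8 mm above the table; can be taken by the cap.
- blue_well: blue well of the staining rack, for the blue-capped bottle: fixed square open-topped insert, 58 mm outside, 54 inside, 38 tall, floor 3 mm thick. Origin: centre of its underside, 6 mm above the table (floor 9 mm, rim 44 mm above the table); z up, y along the row. The four wells, in any order, form one row, 60 mm between centres, in an aluminium carrier with end plates 44 mm high.
- yellow_well: yellow well of the staining rack, for the yellow-capped bottle: fixed square open-topped insert, 58 mm outside, 54 inside, 38 tall, floor 3 mm thick. Origin: centre of its underside, 6 mm above the table (floor 9 mm, rim 44 mm above the table); z up, y along the row. The four wells, in any order, form one row, 60 mm between centres, in an aluminium carrier with end plates 44 mm high.
- red_well: red well of the staining rack, for the red-capped bottle: fixed square open-topped insert, 58 mm outside, 54 inside, 38 tall, floor 3 mm thick. Origin: centre of its underside, 6 mm above the table (floor 9 mm, rim 44 mm above the table); z up, y along the row. The four wells, in any order, form one row, 60 mm between centres, in an aluminium carrier with end plates 44 mm high.
- green_well: green well of the staining rack, for the green-capped bottle: fixed square open-topped insert, 58 mm outside, 54 inside, 38 tall, floor 3 mm thick. Origin: centre of its underside, 6 mm above the table (floor 9 mm, rim 44 mm above the table); z up, y along the row. The four wells, in any order, form one row, 60 mm between centres, in an aluminium carrier with end plates 44 mm high.
- oil_bottle: Bottle of immersion oil, which stays where it is: brown glass body 34 mm across, 50 mm tall, then shoulder and round black screw cap, 26 mm across, 60 to 86 mm above the underside (86 mm in all); black label stripe; about 80 g. Origin: centre of the underside, z up; round, yaw means nothing. Stands in any hole of the stock rack.
- stock_rack: Fixed white rack with the five bottles in one row: base board 74 x 300 mm, its top 8 mm above the table; upper board 26 to 34 mm above the table with five 46 mm holes, 60 mm between centres; end cheeks 52 mm high. Origin: centre of its underside, on the table; y along the row of holes, x across it.

How it is judged:
At the end, for the whole second after the job is handed in: Each stain bottle stands released and at rest in the well of its cap's colour: within 16 mm of the well's centre, underside less than 6 mm above the well's origin (on its floor), tilt under 0.1 rad; the oil bottle is upright, within 15 mm of where it stood (horizontal distance between blue_bottle and blue_well below 0.016 m and z of blue_bottle in the frame of blue_well between 0 and 0.006 m and angle between each of blue_bottle, yellow_bottle, red_bottle, green_bottle, oil_bottle's own z axis and vertical below 0.1 rad and linear speed of each of blue_bottle, yellow_bottle, red_bottle, green_bottle below 0.02 m/s and angular speed of each of blue_bottle, yellow_bottle, red_bottle, green_bottle below 0.2 rad/s and horizontal distance between yellow_bottle and yellow_well below 0.016 m and z of yellow_bottle in the frame of yellow_well between 0 and 0.006 m and horizontal distance between red_bottle and red_well below 0.016 m and z of red_bottle in the frame of red_well between 0 and 0.006 m and horizontal distance between green_bottle and green_well below 0.016 m and z of green_bottle in the frame of green_well between 0 and 0.006 m and distance of oil_bottle from where it was at the start of the episode below 0.015 m); the robot touches nothing.
It fails at once if the blue-capped bottle is dropped (falls more than about 25 mm onto rack or table) (height (world z) of blue_bottle below 0.03 m and linear speed of blue_bottle above 0.7 m/s).
It fails at once if the yellow-capped bottle is dropped (falls more than about 25 mm onto rack or table) (height (world z) of yellow_bottle below 0.03 m and linear speed of yellow_bottle above 0.7 m/s).
It fails at once if the red-capped bottle is dropped (falls more than about 25 mm onto rack or table) (height (world z) of red_bottle below 0.03 m and linear speed of red_bottle above 0.7 m/s).
It fails at once if the green-capped bottle is dropped (falls more than about 25 mm onto rack or table) (height (world z) of green_bottle below 0.03 m and linear speed of green_bottle above 0.7 m/s).
It fails at once if the immersion-oil bottle is shifted, lifted or tipped (distance of oil_bottle from where it was at the start of the episode above 0.015 m or angle between oil_bottle's own z axis and vertical above 0.3 rad).
It also fails if it takes over 104 s, if anything falls off the work surface, if the arm or the gripper's body presses on something with over 40 N, if the wrist force passes 120 N, or if a joint passes its speed limit or range.

## Robot

A 6-joint arm with a two-finger parallel gripper is mounted at the origin on the work surface. World frame = base frame: x ahead of the robot, y to its left, z up, the work surface at z = 0. Lengths are in m, angles in rad, forces in N, time in s.
With the tool pointing down it reaches from about 0.275 to 0.875 m from the base axis. Payload 12.5 kg.
Tool frame: the origin (TCP) lies between the finger pads; the fingertips stand 14 mm ahead of it and the grasp point (between the pads) lies 5 mm behind it; z points along the fingers, y is the direction in which the jaws open and shut (so a half turn about z gives the same grasp; the last joint's range is limited). The gripper opens to 85 mm and grips with 20 to 120 N. Pads are 22 mm wide; open, the fingers measure 114 mm over their backs; the gripper's body (76 mm by 85 mm) begins 54 mm behind the grasp point. The pads swing forward as they close: fully open they stand 13 mm farther back than shut.
Start: joints at [-1.284, 0.351, 1.652, -0, 1.139, -0.085], TCP at [0.2, -0.512, 0.245] pointing down, gripper open.
Joint ranges: [-2.75, 2.75], [-0.79, 2.1], [0.01, 2.65], [-1.57, 4.71], [0.07, 3.14], [-2.87, 2.87]. Speed limits (rad/s): [2.22, 2.22, 2.79, 3.14, 3.14, 3.14].

## Interface

Orientations are given as a rotation vector (axis times angle).
In Python, from plant import arm gives the robot as it stands.
- The arm moves only by the shell command python3 -m creep 'ROWS' [FORCE]. ROWS is JSON, one flat list of numbers, 7 for each row, row after row: the finger opening in mm, from 0 to 85.4, then the shift along the tool's x, y, z in mm, then the turn, a rotation vector about the tool's x, y, z in rad. In form: [jaw, x, y, z, wx, wy, wz, jaw, x, y, z, wx, wy, wz, ...]. A call has 1 to 8 rows; each row is the pose to reach, as a shift and turn from the pose commanded when the call began, along the tool's axes at that moment; what a row does not reach only later rows make up. A row lasts 1/10 s, in which the tool goes at most 50 mm and 8.59 degrees, less where a joint would pass 70% of its speed; a pose out of reach is approached as far as the arm can. A call with a gripper value outside its range is refused whole. The fingers move at their own pace and stop on an object; FORCE is the grip in N (left out, the last holds). Time passes only in rows, so rows that repeat a pose let the fingers close. It gives the time, the measured TCP pose, the force and the opening at its end, in the units of the state.
- arm.sense(): the state, without advancing time (a new reading comes with each control period).
- arm.snapshot(name): name is "scene" or "side" or "wrist"; returns the picture (384x512x3 uint8, blue, green, red); there is no depth.
- arm.camera_info(name): a dict with "mtx" (3x3 intrinsics, pixels), "camera_from_world" (4x4, takes a point from world to camera coordinates). Camera axes: x right, y down, z forward; pixel columns grow to the right and rows downward; lengths in m; the calibration is good to about 2 mm. A picture is of the moment at which its call begins: read the wrist's pose just before it. camera_info takes no time and is no camera call; for the wrist camera it gives the pose at the moment of the call.
- arm.hand_in(): hands the job in, once; it reports no verdict.
Trained networks look in the newest picture that a camera, given by its name, has taken for a name from the list of things; names that differ only in an ending like _2 or _b are one class to them, and where a whole thing is asked for, a point or a joint stands for the part that bears it (a point fixed in the world has none). Each returns a list of dicts, best first, with "conf" (0 to 1); they miss things now and then, are a little off and sometimes report something else, mostly with a low value. They report only what shows in the picture. A call takes as long as a camera call.
- arm.recognise(camera, target): "extent" ([left, top, right, bottom] in pixels, round what is visible of it).
The state is a dict: "time": time; "qpos": joint angles; "qd": joint speeds; "tau": joint torques, N m; "tool_pos": TCP position; "tool_rot": TCP orientation; "contact_force": force on the tool from outside, world axes, zero at the start; "ft_torque": the same for the moment, N m; "finger_gap": finger opening in m.
Only numpy, scipy, OpenCV 4.12 (cv2) and the standard library are available. Lean on these libraries where they do the work, as an engineer would, in place of code of your own. Each camera call takes 0.05 s, during which the arm holds its last target.

## Working session

There is one attempt and no reset: what is moved stays moved. The work goes in short steps, Python scripts to look and compute and a shell command to move; the robot and the scene stay as the last step left them, time stands still between calls to the robot, and variables do not carry over. Pictures are saved under pics/ and viewed, and the job is handed in when it is done.

```bash
ls; mkdir -p pics
python3 - <<'E'
from plant import arm
import cv2
print(arm.sense())
for n in ("scene","side","wrist"):
    cv2.imwrite(f"pics/{n}0.png",arm.snapshot(n))
    i=arm.camera_info(n); print(n,i)
E
```

```text
pics
{'time': 0.0, 'qpos': array([-1.28359913e+00,  3.51213409e-01,  1.65242196e+00,  1.33095769e-05,
        1.13910336e+00, -8.45879697e-02]), 'qd': array([-5.14710066e-04, -6.46800927e-04, -1.36848865e-03, -1.16258624e-06,
       -7.02819566e-04,  5.11490265e-04]), 'tau': array([-2.35883181e-04, -5.06102586e+01, -2.91406524e+01, -7.28016244e-05,
        4.52662018e-03, -1.01807569e-05]), 'tool_pos': array([ 0.19974722, -0.51210946,  0.24477173]), 'tool_rot': array([-3.08634813e+00, -5.80421561e-01,  1.63115105e-04]), 'contact_force': array([-0.13995665, -0.31448868,  0.43704193]), 'ft_torque': array([ 0.02196018, -0.06529844, -0.03684419]), 'finger_gap': 0.08555160771903011}
scene {'mtx': array([[414.47665285,   0.        , 256.51986701],
       [  0.        , 414.47665285, 190.73090648],
       [  0.        ,   0.        ,   1.        ]]), 'camera_from_world': array([[ 0.20203975,  0.97928585,  0.01338513, -0.11283641],
       [ 0.74024636, -0.14374554, -0.65678957, -0.3791563 ],
       [-0.64126068,  0.1426059 , -0.7539551 ,  1.42467236],
       [ 0.        ,  0.        ,  0.   
[... 289 characters left out ...]
657,  0.72725316, -0.67272287,  0.09996537],
       [ 0.14327746, -0.65745162, -0.73974924,  1.10770187],
       [ 0.        ,  0.        ,  0.        ,  1.        ]])}
wrist {'mtx': array([[282.21730699,   0.        , 255.04996671],
       [  0.        , 282.21730699, 193.51371439],
       [  0.        ,   0.        ,   1.        ]]), 'camera_from_world': array([[ 3.63442894e-01, -9.31616169e-01, -7.59939375e-04,
        -5.49743971e-01],
       [-8.94502121e-01, -3.49191648e-01,  2.79161508e-01,
        -3.73502415e-02],
       [-2.60336739e-01, -1.00779499e-01, -9.60243862e-01,
         3.78831925e-01],
       [ 0.00000000e+00,  0.00000000e+00,  0.00000000e+00,
         1.00000000e+00]])}
```

View pics/scene0.png

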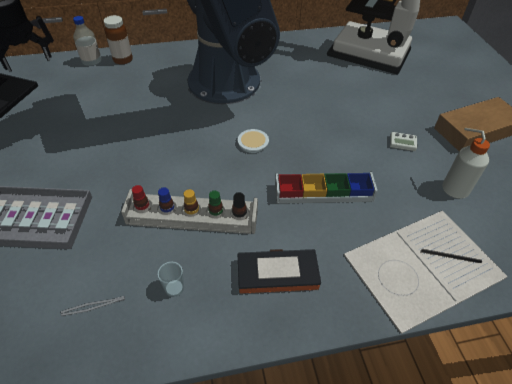

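View pics/side0.png

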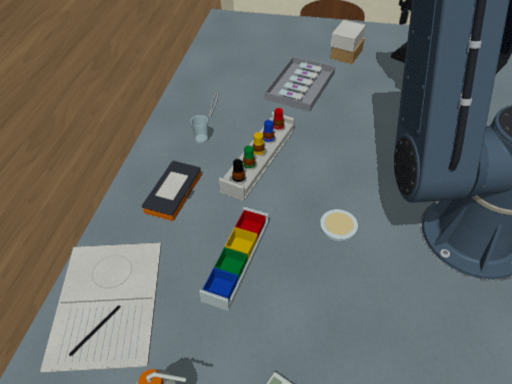

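Run:
```python
from plant import arm
for n in ("scene","side"):
    for c in ("blue","yellow","red","green","oil"):
        for t in ("bottle","well"):
            if c=="oil" and t=="well": continue
            print(n,c,t,[(([round(float(v),1) for v in d["extent"]]),round(d["conf"],2)) for d in arm.recognise(n,f"{c}_{t}")][:2])
    print([(d["extent"],d["conf"]) for d in arm.recognise(n,"stock_rack")][:2])
print(arm.sense()['time'])
```

```text
scene blue bottle [([158.5, 186.2, 174.7, 219.4], 0.89)]
scene blue well [([351.4, 171.7, 373.9, 194.9], 0.71)]
scene yellow bottle [([185.8, 188.8, 194.6, 215.3], 0.9)]
scene yellow well [([299.4, 172.6, 326.3, 197.3], 0.7)]
scene red bottle [([131.5, 183.8, 151.4, 214.7], 0.55)]
scene red well [([278.4, 174.6, 303.5, 200.7], 0.62)]
scene green bottle [([208.5, 188.7, 221.3, 218.8], 0.79)]
scene green well [([325.7, 172.1, 351.9, 196.5], 0.59)]
scene oil bottle [([231.8, 192.8, 248.4, 221.1], 0.74)]
[]
side blue bottle [([260.8, 119.4, 274.8, 143.9], 0.67)]
side blue well [([199.9, 267.4, 236.8, 299.2], 0.63)]
side yellow bottle [([253.5, 132.4, 263.6, 156.1], 0.75)]
side yellow well []
side red bottle [([275.7, 105.4, 284.4, 130.7], 0.53)]
side red well [([235.8, 210.1, 265.8, 236.6], 0.6)]
side green bottle [([244.1, 149.0, 259.2, 170.7], 0.52)]
side green well [([213.8, 245.9, 248.3, 276.1], 0.64)]
side oil bottle [([235.3, 159.5, 245.7, 181.7], 0.51)]
[([219.2, 116.5, 291.6, 199.3], 0.62)]
1.15
```

The stock rack shows red, blue, yellow, green, oil (scene x 140 to 240, y ~200). The wells run red, yellow, green, blue (scene x 290 to 362, y ~185). The networks agree with both pictures, so I'll localise by colour blobs, with the boxes as seeds.

```bash
cat > h.py <<'E'
import numpy as np, cv2
from plant import arm
def P(n):
    i=arm.camera_info(n); return i["mtx"],np.array(i["camera_from_world"])
def toplane(K,T,uv,z):
    d=np.linalg.inv(K)@[uv[0],uv[1],1]; R=T[:3,:3]; c=-R.T@T[:3,3]; w=R.T@d
    return c+w*(z-c[2])/w[2]
def tri(obs):
    A=[];b=[]
    for K,T,uv in obs:
        d=np.linalg.inv(K)@[uv[0],uv[1],1]; R=T[:3,:3]; c=-R.T@T[:3,3]; w=R.T@d; w/=np.linalg.norm(w)
        M=np.eye(3)-np.outer(w,w); A.append(M); b.append(M@c)
    return np.linalg.lstsq(np.vstack(A),np.hstack(b),rcond=None)[0]
HUE={"red":[(0,7),(172,180)],"yellow":[(18,32)],"green":[(50,85)],"blue":[(105,130)]}
def mask(img,c,box,pad=4,s=110,v=35):
    h=cv2.cvtColor(img,cv2.COLOR_BGR2HSV); m=np.zeros(h.shape[:2],np.uint8)
    for a,b in HUE[c]: m|=cv2.inRange(h,(a,s,v),(b,255,255))
    x0,y0,x1,y1=[int(round(q)) for q in box]
    k=np.zeros_like(m); k[y0-pad:y1+pad,x0-pad:x1+pad]=1; m*=k
    n,l,st,ce=cv2.connectedComponentsWithStats(m)
    if n<2: return None
    j=1+np.argmax(st[1:,4]); return ce[j],st[j]
E
python3 - <<'E'
from h import *
B={"scene":{"blue":[158,186,175,204],"yellow":[184,188,197,204],"red":[131,184,151,200],"green":[208,189,222,205]},
"side":{"blue":[261,119,275,132],"yellow":[253,132,265,145],"red":[274,106,286,119],"green":[244,146,258,159]}}
W={"scene":{"blue":[349,172,374,195],"yellow":[301,173,326,197],"red":[278,175,303,200],"green":[326,172,350,196]},
"side":{"blue":[200,267,237,299],"yellow":[222,228,259,257],"red":[236,210,267,236],"green":[213,246,249,277]}}
im={n:cv2.imread(f"pics/{n}0.png") for n in("scene","side")}
for nm,D,z,pad in(("cap",B,.081,0),("well",W,.044,3)):
  for c in HUE:
    o=[]
    for n in im:
        r=mask(im[n],c,D[n][c],pad); K,T=P(n); o.append((K,T,r[0])); print(n,c,nm,r[0].round(1),r[1],toplane(K,T,r[0],z).round(4)[:2])
    print("   tri",tri(o).round(4))
E
```

```text
scene red cap [138.2 192.7] [132 185  15  15 161] [ 0.5355 -0.2821]
side red cap [278.2 113.3] [274 108   9  11  90] [ 0.5333 -0.2832]
   tri [ 0.5339 -0.2828  0.0803]
scene yellow cap [189.3 196.6] [184 189  12  15 147] [ 0.5706 -0.165 ]
side yellow cap [258.1 138.5] [253 132  11  13 116] [ 0.5691 -0.1641]
   tri [ 0.5695 -0.1651  0.0799]
scene green cap [214.8 196.9] [209 191  12  14 110] [ 0.5832 -0.1064]
side green cap [248.1 152.1] [244 146  10  13 109] [ 0.5845 -0.1057]
   tri [ 0.5841 -0.106   0.0814]
scene blue cap [164.  194.7] [158 187  13  16 151] [ 0.5535 -0.2228]
side blue cap [268.  125.8] [264 120   9  12 102] [ 0.5522 -0.2223]
   tri [ 0.5525 -0.223   0.0801]
scene red well [290.6 185.3] [279 174  24  23 514] [0.55   0.0895]
side red well [250.8 221.5] [235 210  31  27 470] [0.5365 0.0946]
   tri [0.5398 0.0906 0.0354]
scene yellow well [314. 185.] [302 174  25  23 531] [0.5604 0.1482]
side yellow well [241.5 240.7] [225 227  32  31 587] [0.546  0.1544]
   tri [0.5497 0.1502 0.0346]
scene green well [336.7 184.5] [325 174  26  22 445] [0.5698 0.2054]
side green well [231.4 261.1] [214 247  33  32 592] [0.5561 0.2137]
   tri [0.5595 0.2089 0.0338]
scene blue well [360.4 184. ] [347 173  27  23 525] [0.5797 0.2657]
side blue well [220.6 282.7] [203 268  35  31 688] [0.5661 0.2722]
   tri [0.5699 0.269  0.0348]
```

Run:
```python
import cv2
a=cv2.imread("pics/scene0.png")[160:240,110:390]; b=cv2.imread("pics/side0.png")[95:310,190:310]
cv2.imwrite("pics/c1.png",cv2.resize(a,None,fx=2.8,fy=2.8,interpolation=2)); cv2.imwrite("pics/c2.png",cv2.resize(b,None,fx=2.7,fy=2.7,interpolation=2))
```

```text
(no output)
```

View pics/c1.png

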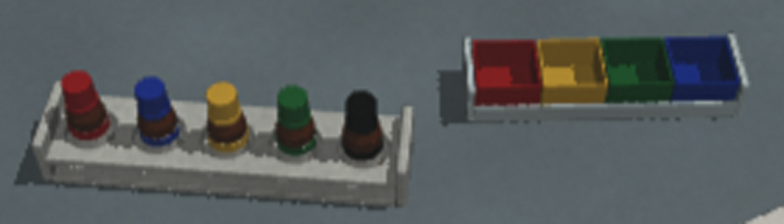

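View pics/c2.png

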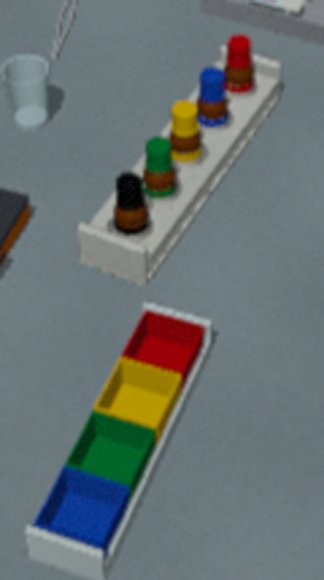

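```bash
cat >> h.py <<'E'
from scipy.spatial.transform import Rotation as Ro
def go(x,y,z,ya):
    """shift(mm)/turn in tool axes to reach TCP xyz, pointing down, tool y at world angle ya (deg)"""
    s=arm.sense(); R=Ro.from_rotvec(s["tool_rot"]).as_matrix(); p=s["tool_pos"]
    a=np.radians(ya); Y=np.array([np.cos(a),np.sin(a),0]); Z=np.array([0,0,-1.]); X=np.cross(Y,Z)
    G=np.array([X,Y,Z]).T
    return (R.T@(np.array([x,y,z])-p)*1000).round(1), Ro.from_matrix(R.T@G).as_rotvec().round(4)
E
python3 - <<'E'
from h import *
K,T=P("wrist"); R=T[:3,:3]; c=-R.T@T[:3,3]; s=arm.sense(); Rt=Ro.from_rotvec(s["tool_rot"]).as_matrix()
print("cam in tool",Rt.T@(c-s["tool_pos"]), "fwd in tool",Rt.T@R[2])
print(Rt.round(3))
print(go(.53,.18,.33,-10))
E
```

```text
cam in tool [ 6.99552057e-02  1.26815749e-04 -1.28908030e-01] fwd in tool [-2.79239006e-01  1.78238890e-04  9.60221613e-01]
[[ 0.932  0.363 -0.   ]
 [ 0.363 -0.932  0.   ]
 [ 0.    -0.    -1.   ]]
(array([ 559.2, -525.2,  -84.7]), array([-0.    , -0.    , -1.0245]))
```

```bash
python3 -m creep '[60,50,-47,-10,0,0,-0.1, 60,100,-94,-20,0,0,-0.2, 60,150,-141,-30,0,0,-0.3, 60,190,-180,-40,0,0,-0.4, 60,225,-210,-50,0,0,-0.52, 60,260,-242,-60,0,0,-0.64, 60,295,-275,-70,0,0,-0.77, 60,330,-308,-85,0,0,-0.9]' 30
python3 - <<'E'
from h import *
print(go(.53,.18,.33,-10))
E
```

```text
time: 1.95
tool_pos: [0.3706, -0.1558, 0.3162]
tool_rot: [2.523, 1.872, 0.0]
contact_force: [1.1, -0.9, -0.5]
finger_gap: 0.06
(array([367.6,  55.3, -13.8]), array([ 3.000e-04,  1.000e-04, -1.194e-01]))
```

```bash
python3 -m creep '[60,45,7,-2,0,0,-0.02, 60,90,14,-4,0,0,-0.04, 60,135,20,-5,0,0,-0.06, 60,180,27,-6,0,0,-0.08, 60,225,33,-8,0,0,-0.1, 60,270,38,-10,0,0,-0.12, 60,315,40,-10,0,0,-0.12, 60,325,40,-10,0,0,-0.12]'
python3 -m creep '[60,0,0,0,0,0,0, 60,0,0,0,0,0,0]'
python3 - <<'E'
from h import *
print(go(.53,.18,.33,-10), arm.sense()['qpos'].round(2))
cv2.imwrite("pics/w1.png",arm.snapshot("wrist"))
for c in("red","yellow","green","blue"): print(c,[(np.round(d["extent"],1),round(d["conf"],2)) for d in arm.recognise("wrist",c+"_well")][:2])
E
```

```text
time: 2.75
tool_pos: [0.505, 0.1444, 0.3254]
tool_rot: [-2.408, -2.017, -0.001]
contact_force: [-1.4, -0.4, -0.3]
finger_gap: 0.0602
time: 2.95
tool_pos: [0.504, 0.1403, 0.3257]
tool_rot: [2.411, 2.014, -0.001]
contact_force: [0.6, -0.3, -0.4]
finger_gap: 0.0601
(array([43.7, 18.5, -4.4]), array([-0.0003,  0.0004, -0.0046])) [ 0.18  0.23  1.61 -0.    1.3   0.36]
red [(array([259.7, 169.1, 303.6, 209.4]), 0.75)]
yellow [(array([296.4, 230.2, 364. , 335.6]), 0.68), (array([264.4, 130.4, 307.1, 168. ]), 0.64)]
green [(array([266.1,  86.1, 306.5, 126.3]), 0.78)]
blue [(array([265.5,  32.2, 310.3,  85.2]), 0.76)]
```

View pics/w1.png

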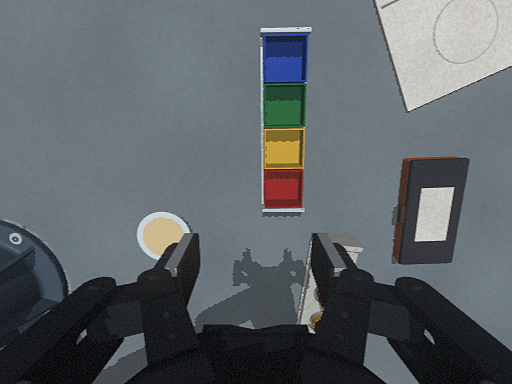

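The view from above shows the wells in one column at image x 262–307: blue y ~58, green ~105, yellow ~148, red ~189. Next I back-project them at rim height.

Run:
```python
from h import *
im=cv2.imread("pics/w1.png"); K,T=P("wrist")
box={"red":[255,165,310,212],"yellow":[255,125,310,170],"green":[255,83,310,128],"blue":[255,33,312,84]}
hsv=cv2.cvtColor(im,cv2.COLOR_BGR2HSV)
C={}
for c,b in box.items():
    m=np.zeros(hsv.shape[:2],np.uint8)
    for lo,hi in HUE[c]: m|=cv2.inRange(hsv,(lo,130,25),(hi,255,255))
    k=np.zeros_like(m); k[b[1]:b[3],b[0]:b[2]]=1; m*=k
    pts=cv2.findNonZero(m)[:,0].astype(float)
    w=np.array([toplane(K,T,p,.044)[:2] for p in pts]); 
    (cx,cy),(a,bb),an=cv2.minAreaRect((w*1e4).astype(np.float32))
    C[c]=np.array([cx,cy])/1e4; print(c,C[c].round(4),round(a/10),round(bb/10),round(an,1),"mean",w.mean(0).round(4))
d=(C["blue"]-C["red"])/3; print(d,np.linalg.norm(d),np.degrees(np.arctan2(d[1],d[0])), "mid",(sum(C.values())/4).round(4))
```

```text
red [0.5379 0.0923] 60 58 80.2 mean [0.5365 0.093 ]
yellow [0.5481 0.152 ] 59 58 80.2 mean [0.5476 0.1521]
green [0.5578 0.2101] 58 57 80.2 mean [0.5555 0.2087]
blue [0.5673 0.2683] 60 59 80.0 mean [0.5671 0.2689]
[0.00981112 0.0586714 ] 0.059486057690858386 80.50675280692964 mid [0.5528 0.1807]
```

Run:
```python
from h import *
print(go(.5841,-.106,.18,-15.8))
```

```text
(array([-227.8,  122.7,  146. ]), array([ 0.0003, -0.    ,  0.0955]))
```

```bash
python3 -m creep '[60,-38,20,24,0,0,0.02, 60,-76,41,48,0,0,0.04, 60,-114,61,73,0,0,0.06, 60,-152,82,97,0,0,0.08, 60,-190,102,122,0,0,0.095, 60,-222,119,140,0,0,0.095, 60,-228,123,146,0,0,0.095, 60,-228,123,146,0,0,0.095]'
python3 - <<'E'
from h import *
cv2.imwrite("pics/w2.png",arm.snapshot("wrist"));cv2.imwrite("pics/s2.png",arm.snapshot("side"))
print(go(.5841,-.106,.083,-15.8),arm.sense()["tool_pos"],arm.sense()["qd"].round(3))
E
```

```text
time: 4.0
tool_pos: [0.5843, -0.1063, 0.1789]
tool_rot: [-2.505, -1.894, 0.001]
contact_force: [-0.7, 0.6, 0.0]
finger_gap: 0.0599
(array([-1.5, -0.2, 97.4]), array([ 0.0005, -0.0002,  0.0019])) [ 0.58465734 -0.1045737   0.1804365 ] [ 0.015 -0.014  0.002 -0.003 -0.001 -0.001]
```

View pics/w2.png

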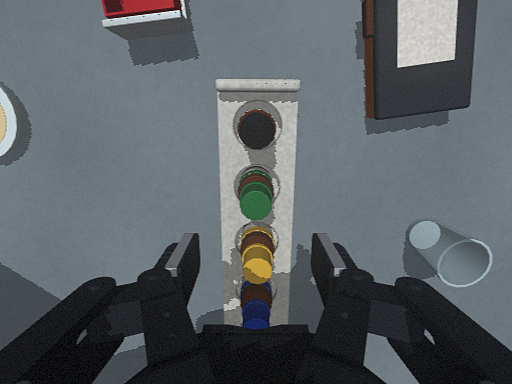

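Run:
```python
from h import *
K,T=P("wrist"); im=cv2.imread("pics/w2.png")
def pr(p): q=K@(T@[*p,1])[:3]; return (q[:2]/q[2]).round(1)
for p in [(.5841,-.106,.094),(.5841,-.106,.081),(.5695,-.1651,.094),(.5695,-.1651,.081),(.5525,-.223,.094)]: print(p,pr(p))
hs=cv2.cvtColor(im,cv2.COLOR_BGR2HSV)
for c,b in(("green",[235,175,280,222]),("yellow",[235,250,280,285])):
    r=mask(im,c,b,0); print(c,r, toplane(K,T,r[0],.09).round(4))
```

```text
(0.5841, -0.106, 0.094) [255.7 204.4]
(0.5841, -0.106, 0.081) [255.6 199.6]
(0.5695, -0.1651, 0.094) [257.8 271.3]
(0.5695, -0.1651, 0.081) [257.7 263.5]
(0.5525, -0.223, 0.094) [256.9 329.1]
green (array([255.36919315, 202.67848411]), array([240, 182,  32,  38, 818], dtype=int32)) [ 0.5839 -0.1058  0.09  ]
yellow (array([256.90611354, 265.20633188]), array([242, 250,  31,  34, 916], dtype=int32)) [ 0.5697 -0.1614  0.09  ]
```

The predicted cap positions match the picture within about 1 mm (green cap at pixel 255, 203). I descend and grip now.

```bash
python3 -m creep '[60,-1,0,40,0,0,0, 60,-1,0,75,0,0,0, 60,-1,0,92,0,0,0, 60,-1,0,97,0,0,0, 60,-1,0,97,0,0,0, 15,-1,0,97,0,0,0, 15,-1,0,97,0,0,0, 15,-1,0,97,0,0,0]' 35
python3 -m creep '[15,0,0,0,0,0,0, 15,0,0,0,0,0,0, 15,0,0,0,0,0,0]'
```

```text
time: 4.9
tool_pos: [0.585, -0.1062, 0.0841]
tool_rot: [2.503, 1.896, 0.002]
contact_force: [-1.9, 0.9, 7.3]
finger_gap: 0.0246
time: 5.2
tool_pos: [0.585, -0.1063, 0.0841]
tool_rot: [2.503, 1.896, 0.002]
contact_force: [-2.3, 1.5, 6.1]
finger_gap: 0.0249
```

```bash
python3 -m creep '[15,0,0,-15,0,0,0, 15,0,0,-40,0,0,0, 15,0,0,-70,0,0,0, 15,0,0,-105,0,0,0, 15,0,0,-130,0,0,0, 15,0,0,-140,0,0,0, 15,0,0,-140,0,0,0]'
python3 - <<'E'
from h import *
cv2.imwrite("pics/s3.png",arm.snapshot("side"))
cv2.imwrite("pics/w3.png",arm.snapshot("wrist"))
print(go(.5578,.2103,.2,-9.7))
E
```

```text
time: 5.9
tool_pos: [0.5848, -0.1063, 0.2243]
tool_rot: [2.502, 1.896, 0.003]
contact_force: [-0.5, -0.4, -1.0]
finger_gap: 0.0251
(array([ 297.5, -110.7,   21.9]), array([-0.0015, -0.    , -0.1048]))
```

View pics/s3.png

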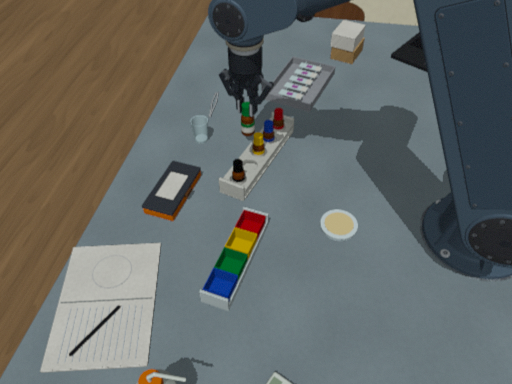

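View pics/w3.png

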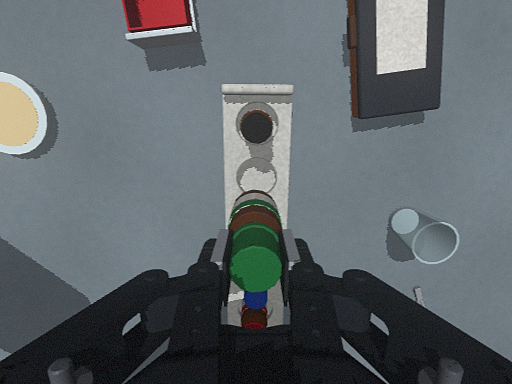

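The green bottle is held upright by the cap (wrist pixel 256, 255), and the oil is undisturbed (wrist pixel 257, 126).

```bash
python3 -m creep '[15,22,-8,0,0,0,-0.01, 15,60,-22,0,0,0,-0.02, 15,105,-39,0,0,0,-0.04, 15,150,-56,0,0,0,-0.06, 15,195,-73,0,0,0,-0.08, 15,240,-89,0,0,0,-0.095, 15,275,-102,5,0,0,-0.105, 15,293,-109,15,0,0,-0.105]'
python3 -m creep '[15,5,-2,7,0,0,0, 15,5,-2,7,0,0,0, 15,5,-2,7,0,0,0]'
python3 - <<'E'
from h import *
cv2.imwrite("pics/w4.png",arm.snapshot("wrist"))
print(go(.5578,.2103,.086,-9.7))
E
```

```text
time: 6.8
tool_pos: [0.5579, 0.2082, 0.2064]
tool_rot: [-2.398, -2.029, 0.002]
contact_force: [-0.4, 0.1, -1.3]
finger_gap: 0.0248
time: 7.1
tool_pos: [0.5577, 0.2097, 0.2002]
tool_rot: [-2.401, -2.025, 0.002]
contact_force: [0.1, 0.0, -1.3]
finger_gap: 0.0248
(array([  0.7,  -0.2, 114.6]), array([-0.0003,  0.0003, -0.0008]))
```

View pics/w4.png

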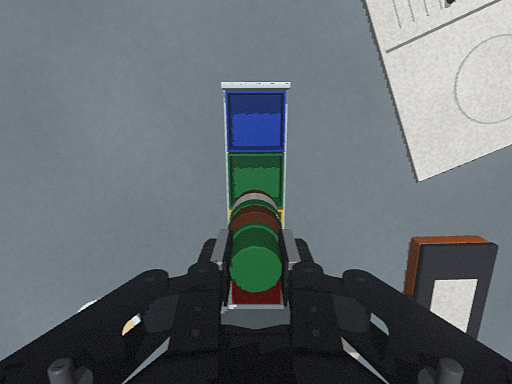

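```bash
python3 -m creep '[15,1,0,25,0,0,0, 15,1,0,55,0,0,0, 15,1,0,85,0,0,0, 15,1,0,102,0,0,0, 15,1,0,109,0,0,0, 15,1,0,112,0,0,0, 15,1,0,113,0,0,0, 15,1,0,113,0,0,0]'
```

```text
time: 7.95
tool_pos: [0.5584, 0.2116, 0.0887]
tool_rot: [2.401, 2.025, 0.002]
contact_force: [0.2, 0.1, -1.2]
finger_gap: 0.0246
```

```bash
python3 -m creep '[15,0,0,1,0,0,0, 15,0,0,2,0,0,0, 15,0,0,3,0,0,0, 15,0,0,3,0,0,0, 15,0,0,3,0,0,0]'
```

```text
time: 8.45
tool_pos: [0.558, 0.2118, 0.0852]
tool_rot: [2.401, 2.026, 0.001]
contact_force: [-1.3, -0.1, 3.7]
finger_gap: 0.0249
```

```bash
python3 -m creep '[60,0,0,0,0,0,0, 60,0,0,0,0,0,0, 60,0,0,0,0,0,0, 60,0,0,0,0,0,0, 60,0,0,-25,0,0,0, 60,0,0,-65,0,0,0, 60,0,0,-110,0,0,0, 60,0,0,-120,0,0,0]'
python3 - <<'E'
from h import *
cv2.imwrite("pics/s5.png",arm.snapshot("side"))
cv2.imwrite("pics/w5.png",arm.snapshot("wrist"))
im=cv2.imread("pics/w5.png");K,T=P("wrist")
q=K@(T@[.5578,.2103,.094,1])[:3]; print(q[:2]/q[2])
print(go(.5695,-.1651,.21,-15.8))
E
```

```text
time: 9.25
tool_pos: [0.5596, 0.2122, 0.2097]
tool_rot: [2.399, 2.024, 0.01]
contact_force: [0.1, -0.1, -0.3]
finger_gap: 0.0594
[255.00243983 195.5932483 ]
(array([-369.7,   74.3,   -4. ]), array([ 0.0029, -0.0016,  0.1068]))
```

View pics/w5.png

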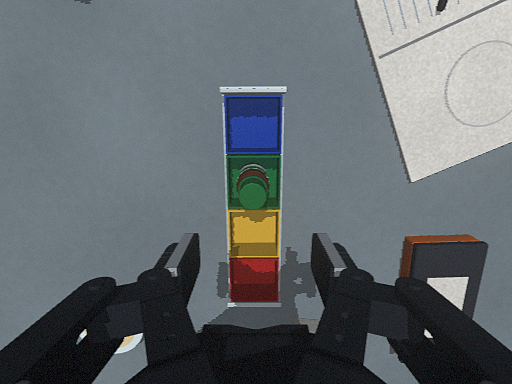

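View pics/s5.png

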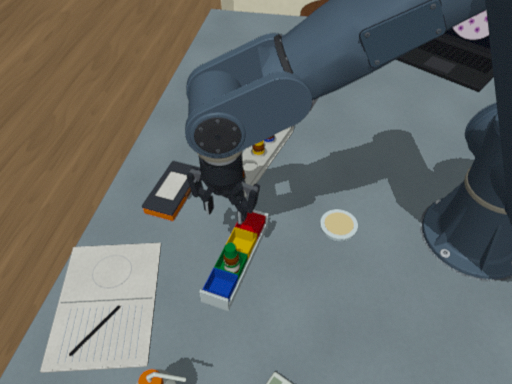

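Green stands upright near the centre of its well (wrist pixel 253, 190 against 255, 195 predicted). Yellow is next.

```bash
python3 -m creep '[60,-45,9,0,0,0,0.015, 60,-92,18,0,0,0,0.03, 60,-139,28,0,0,0,0.045, 60,-186,37,0,0,0,0.06, 60,-233,47,0,0,0,0.075, 60,-280,56,0,0,0,0.09, 60,-325,66,0,0,0,0.105, 60,-360,73,5,0,0,0.107]'
python3 -m creep '[60,-9,1,15,0,0,0, 60,-9,1,20,0,0,0, 60,-9,1,20,0,0,0]'
python3 - <<'E'
from h import *
print(go(.5695,-.1645,.083,-15.8))
E
```

```text
time: 10.15
tool_pos: [0.5686, -0.158, 0.1981]
tool_rot: [-2.506, -1.892, 0.002]
contact_force: [-0.2, 0.2, -0.0]
finger_gap: 0.0601
time: 10.45
tool_pos: [0.5669, -0.1632, 0.1777]
tool_rot: [-2.503, -1.893, 0.003]
contact_force: [-0.3, 0.2, 0.3]
finger_gap: 0.0601
(array([-0.6,  3.3, 94.7]), array([-0.0038, -0.0006,  0.0001]))
```

```bash
python3 -m creep '[60,0,3,38,-0.003,0,0, 60,0,3,73,-0.003,0,0, 60,0,3,90,-0.003,0,0, 60,0,3,95,-0.003,0,0, 60,0,3,95,-0.003,0,0, 15,0,3,95,-0.003,0,0, 15,0,3,95,-0.003,0,0, 15,0,3,95,-0.003,0,0]' 35
python3 -m creep '[15,0,0,0,0,0,0, 15,0,0,0,0,0,0, 15,0,0,0,0,0,0]'
```

```text
time: 11.25
tool_pos: [0.5711, -0.1653, 0.0859]
tool_rot: [2.503, 1.893, 0.004]
contact_force: [-2.1, 0.2, 5.2]
finger_gap: 0.0248
time: 11.55
tool_pos: [0.5711, -0.1654, 0.0859]
tool_rot: [2.503, 1.892, 0.004]
contact_force: [-1.2, 0.6, 6.8]
finger_gap: 0.0251
```

```bash
python3 -m creep '[15,0,0,-15,0,0,0, 15,0,0,-40,0,0,0, 15,0,0,-70,0,0,0, 15,0,0,-105,0,0,0, 15,0,0,-130,0,0,0, 15,0,0,-140,0,0,0, 15,0,0,-140,0,0,0]'
python3 - <<'E'
from h import *
cv2.imwrite("pics/w6.png",arm.snapshot("wrist"))
print(go(.5477,.1511,.2,-9.7))
E
```

```text
time: 12.25
tool_pos: [0.5706, -0.1653, 0.2263]
tool_rot: [2.502, 1.892, 0.005]
contact_force: [-0.4, 1.1, -1.8]
finger_gap: 0.0249
(array([ 298.1, -107.8,   24.3]), array([ 0.0032,  0.0002, -0.1068]))
```

View pics/w6.png

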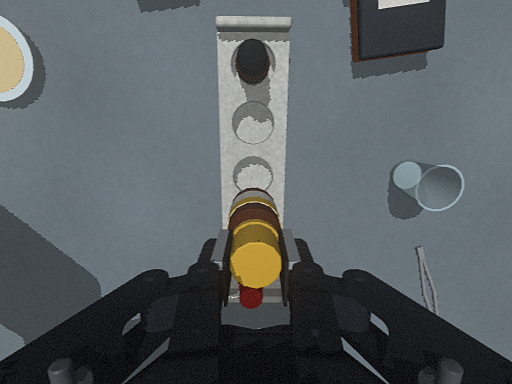

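The yellow bottle is held upright (wrist pixel 255, 255) and the oil is still in its hole.

```bash
python3 -m creep '[15,22,-8,0,0,0,-0.01, 15,60,-22,0,0,0,-0.02, 15,105,-38,0,0,0,-0.04, 15,150,-54,0,0,0,-0.06, 15,195,-70,0,0,0,-0.08, 15,240,-87,0,0,0,-0.095, 15,275,-100,5,0,0,-0.107, 15,293,-106,15,0.003,0,-0.107]'
python3 -m creep '[15,5,-2,7,0,0,0, 15,5,-2,9,0,0,0, 15,5,-2,9,0,0,0]'
python3 - <<'E'
from h import *
print(go(.5477,.1511,.0875,-9.7))
E
```

```text
time: 13.1
tool_pos: [0.5471, 0.1484, 0.2081]
tool_rot: [-2.398, -2.029, 0.002]
contact_force: [-0.2, -0.2, -1.6]
finger_gap: 0.0249
time: 13.4
tool_pos: [0.5468, 0.1499, 0.1995]
tool_rot: [-2.401, -2.025, 0.003]
contact_force: [-0.7, -0.1, -0.9]
finger_gap: 0.0246
(array([  1.4,   0.9, 112. ]), array([-0.0016,  0.001 , -0.0004]))
```

```bash
python3 -m creep '[15,1,1,25,0,0,0, 15,1,1,55,0,0,0, 15,1,1,85,0,0,0, 15,1,1,100,0,0,0, 15,1,1,107,0,0,0, 15,1,1,110,0,0,0, 15,1,1,110,0,0,0]'
```

```text
time: 14.1
tool_pos: [0.5487, 0.1516, 0.0912]
tool_rot: [2.401, 2.025, 0.001]
contact_force: [-0.4, 0.2, 0.0]
finger_gap: 0.0249
```

```bash
python3 -m creep '[15,0,0,1,0,0,0, 15,0,0,2,0,0,0, 15,0,0,2,0,0,0, 15,0,0,2,0,0,0]'
```

```text
time: 14.5
tool_pos: [0.5482, 0.1518, 0.0887]
tool_rot: [2.401, 2.026, 0.0]
contact_force: [-0.2, 0.5, -0.9]
finger_gap: 0.0249
```

```bash
python3 -m creep '[15,0,0,1,0,0,0, 15,0,0,2,0,0,0, 15,0,0,2,0,0,0, 15,0,0,2,0,0,0]'
```

```text
time: 14.9
tool_pos: [0.5484, 0.1518, 0.087]
tool_rot: [2.401, 2.026, 0.001]
contact_force: [-1.2, 1.1, 6.5]
finger_gap: 0.0248
```

Contact with the floor (about 6 N). I release and retreat, then go for blue.

```bash
python3 -m creep '[60,0,0,0,0,0,0, 60,0,0,0,0,0,0, 60,0,0,0,0,0,0, 60,0,0,0,0,0,0, 60,0,0,-25,0,0,0, 60,0,0,-65,0,0,0, 60,0,0,-110,0,0,0, 60,0,0,-120,0,0,0]'
python3 - <<'E'
from h import *
cv2.imwrite("pics/w7.png",arm.snapshot("wrist"))
print(go(.5525,-.2230,.18,-15.8))
E
```

```text
time: 15.7
tool_pos: [0.5499, 0.1521, 0.2112]
tool_rot: [2.398, 2.024, 0.009]
contact_force: [0.2, -0.5, -1.1]
finger_gap: 0.0599
(array([-369.3,   65.7,   30.1]), array([ 0.0058, -0.0024,  0.1068]))
```

View pics/w7.png

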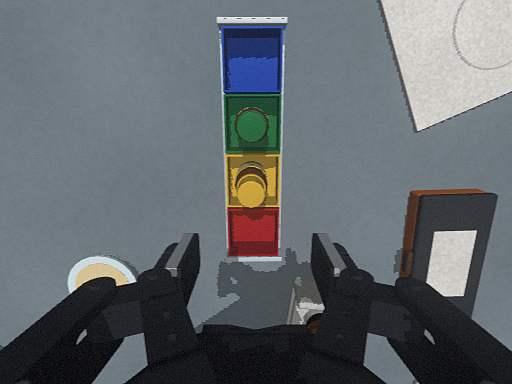

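Yellow (pixel 252, 188) and green (252, 124) both stand in the middle of their wells.

```bash
python3 -m creep '[60,-45,8,0,0,0,0.015, 60,-92,16,0,0,0,0.03, 60,-139,25,0,0,0,0.045, 60,-186,33,0,0,0,0.06, 60,-233,41,0,0,0,0.075, 60,-280,50,0,0,0,0.09, 60,-325,58,5,0,0,0.105, 60,-357,64,15,0,0,0.107]'
python3 -m creep '[60,-12,2,13,0,0,0, 60,-12,2,15,0,0,0, 60,-12,2,15,0,0,0, 60,-12,2,15,0,0,0]'
python3 - <<'E'
from h import *
im=arm.snapshot("wrist"); cv2.imwrite("pics/w8.png",im); K,T=P("wrist")
q=K@(T@[.5525,-.2230,.094,1])[:3]; print(q[:2]/q[2])
print(go(.5525,-.223,.083,-15.8))
E
```

```text
time: 16.55
tool_pos: [0.5507, -0.2137, 0.1903]
tool_rot: [-2.508, -1.892, 0.001]
contact_force: [0.1, 1.2, 0.3]
finger_gap: 0.06
time: 16.95
tool_pos: [0.5501, -0.2216, 0.1766]
tool_rot: [-2.504, -1.897, 0.0]
contact_force: [1.1, -0.3, 0.0]
finger_gap: 0.0599
[259.02438413 204.69497962]
(array([-0.6,  2.5, 93.9]), array([0.0005, 0.0001, 0.0014]))
```

View pics/w8.png

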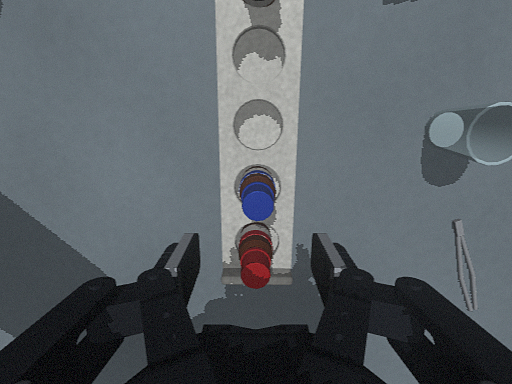

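The blue cap top is at (258, 205), against a prediction of (259, 205), so I go down.

```bash
python3 -m creep '[60,0,2,38,0,0,0, 60,0,2,73,0,0,0, 60,0,2,90,0,0,0, 60,0,2,94,0,0,0, 60,0,2,94,0,0,0, 15,0,2,94,0,0,0, 15,0,2,94,0,0,0, 15,0,2,94,0,0,0]' 35
python3 -m creep '[15,0,0,0,0,0,0, 15,0,0,0,0,0,0, 15,0,0,0,0,0,0]'
```

```text
time: 17.8
tool_pos: [0.5523, -0.2238, 0.0838]
tool_rot: [2.505, 1.894, 0.001]
contact_force: [-1.0, 0.3, 5.3]
finger_gap: 0.025
time: 18.1
tool_pos: [0.5523, -0.2238, 0.0837]
tool_rot: [2.505, 1.894, 0.001]
contact_force: [-1.5, 0.7, 6.9]
finger_gap: 0.0248
```

```bash
python3 -m creep '[15,0,0,-15,0,0,0, 15,0,0,-40,0,0,0, 15,0,0,-70,0,0,0, 15,0,0,-105,0,0,0, 15,0,0,-135,0,0,0, 15,0,0,-150,0,0,0, 15,0,0,-150,0,0,0]'
python3 - <<'E'
from h import *
cv2.imwrite("pics/w9.png",arm.snapshot("wrist"))
print(go(.5680,.2694,.235,-9.7))
E
```

```text
time: 18.8
tool_pos: [0.5526, -0.224, 0.2359]
tool_rot: [2.502, 1.892, 0.003]
contact_force: [0.6, 0.2, -1.6]
finger_gap: 0.0245
(array([ 478.8, -119. ,   -1.7]), array([ 0.0023,  0.0007, -0.1067]))
```

View pics/w9.png

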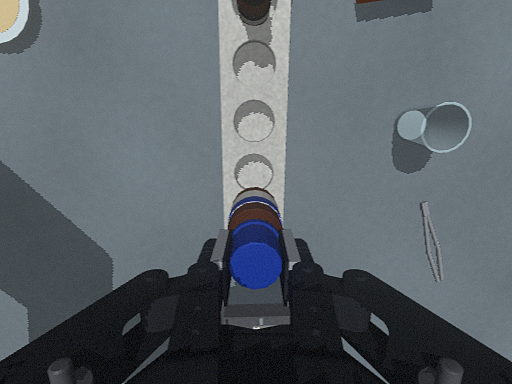

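Blue is held upright (256, 255). It travels above everything else: its underside is at about 0.16 m.

```bash
python3 -m creep '[15,22,-6,0,0,0,-0.01, 15,60,-15,0,0,0,-0.02, 15,105,-26,0,0,0,-0.03, 15,150,-37,0,0,0,-0.04, 15,195,-48,0,0,0,-0.05, 15,240,-60,0,0,0,-0.06, 15,285,-71,0,0,0,-0.07, 15,330,-82,0,0,0,-0.08]'
python3 -m creep '[15,45,-11,0,0,0,-0.01, 15,90,-22,0,0,0,-0.02, 15,125,-31,0,0,0,-0.025, 15,143,-36,5,0,0,-0.025, 15,148,-37,20,0,0,-0.025, 15,148,-37,30,0,0,-0.025, 15,148,-37,35,0,0,-0.025, 15,148,-37,35,0,0,-0.025]'
python3 - <<'E'
from h import *
print(go(.5680,.2694,.085,-9.7))
E
```

```text
time: 19.65
tool_pos: [0.562, 0.1181, 0.2314]
tool_rot: [-2.427, -1.993, 0.003]
contact_force: [0.7, -0.7, -1.1]
finger_gap: 0.0247
time: 20.45
tool_pos: [0.5553, 0.2671, 0.1962]
tool_rot: [-2.404, -2.021, 0.003]
contact_force: [0.6, 0.0, -1.2]
finger_gap: 0.0248
(array([  4.6,  12.4, 111.1]), array([-0.0017,  0.0014, -0.0033]))
```

```bash
python3 -m creep '[15,2,6,0,0,0,0, 15,4,12,0,0,0,-0.003, 15,4,12,5,0,0,-0.003, 15,4,12,30,0,0,-0.003, 15,4,12,60,0,0,-0.003, 15,4,12,85,0,0,-0.003, 15,4,12,95,0,0,-0.003, 15,4,12,95,0,0,-0.003]'
python3 - <<'E'
from h import *
cv2.imwrite("pics/w10.png",arm.snapshot("wrist"));cv2.imwrite("pics/s10.png",arm.snapshot("side"))
print(go(.5680,.2694,.085,-9.7))
E
```

```text
time: 21.25
tool_pos: [0.5674, 0.2703, 0.1013]
tool_rot: [-2.4, -2.027, 0.003]
contact_force: [-0.5, 0.3, -1.3]
finger_gap: 0.0246
(array([-1.4, -0.3, 18.5]), array([ 0.0012, -0.0006,  0.0013]))
```

View pics/s10.png

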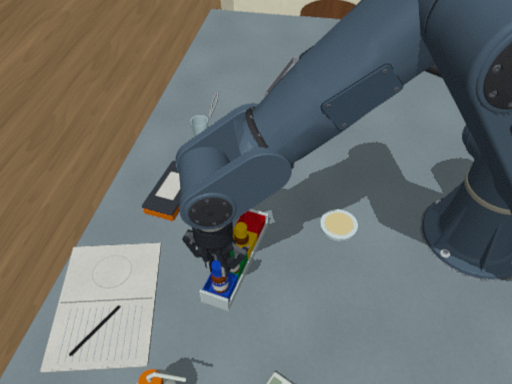

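Blue hangs inside its own well (side pixel 217, 275), clear of green. I lower it the last 18 mm in two steps.

```bash
python3 -m creep '[15,-1,0,6,0,0,0, 15,-1,0,11,0,0,0, 15,-1,0,14,0,0,0, 15,-1,0,14,0,0,0, 15,-1,0,14,0,0,0]'
```

```text
time: 21.85
tool_pos: [0.5677, 0.2696, 0.0884]
tool_rot: [2.4, 2.027, -0.0]
contact_force: [0.9, -0.3, -1.7]
finger_gap: 0.025
```

```bash
python3 -m creep '[15,0,0,1,0,0,0, 15,0,0,2,0,0,0, 15,0,0,2,0,0,0, 15,0,0,2,0,0,0]'
```

```text
time: 22.25
tool_pos: [0.5677, 0.2695, 0.0864]
tool_rot: [2.4, 2.027, -0.0]
contact_force: [-0.3, -0.0, -1.7]
finger_gap: 0.0247
```

```bash
python3 -m creep '[15,0,0,1,0,0,0, 15,0,0,2,0,0,0, 15,0,0,2,0,0,0, 15,0,0,2,0,0,0]'
```

```text
time: 22.65
tool_pos: [0.5678, 0.2697, 0.0848]
tool_rot: [2.4, 2.027, 0.001]
contact_force: [-2.7, 0.3, 4.9]
finger_gap: 0.0248
```

```bash
python3 -m creep '[60,0,0,0,0,0,0, 60,0,0,0,0,0,0, 60,0,0,0,0,0,0, 60,0,0,0,0,0,0, 60,0,0,-25,0,0,0, 60,0,0,-65,0,0,0, 60,0,0,-110,0,0,0, 60,0,0,-125,0,0,0]'
python3 - <<'E'
from h import *
cv2.imwrite("pics/w11.png",arm.snapshot("wrist"))
print(go(.5339,-.2828,.20,-15.8))
E
```

```text
time: 23.45
tool_pos: [0.5691, 0.2701, 0.2141]
tool_rot: [2.398, 2.026, 0.009]
contact_force: [0.1, -0.5, 0.1]
finger_gap: 0.0599
(array([-551.2,   57.5,   13.1]), array([ 0.0059, -0.0038,  0.1078]))
```

View pics/w11.png

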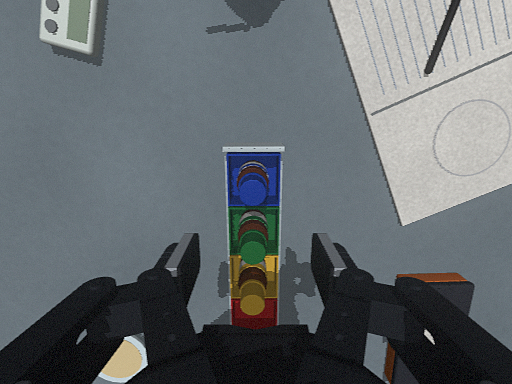

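Blue (253, 185), green (253, 243) and yellow (252, 295) all stand in their own wells. Red is the last one.

```bash
python3 -m creep '[60,-45,5,0,0,0,0.01, 60,-93,10,0,0,0,0.02, 60,-141,15,0,0,0,0.03, 60,-189,20,0,0,0,0.04, 60,-237,25,0,0,0,0.05, 60,-285,30,0,0,0,0.06, 60,-333,35,0,0,0,0.07, 60,-381,40,0,0,0,0.08]'
python3 - <<'E'
from h import *
print(go(.5339,-.2828,.20,-15.8))
E
```

```text
time: 24.3
tool_pos: [0.5426, -0.1146, 0.2084]
tool_rot: [-2.479, -1.929, 0.001]
contact_force: [0.7, 0.2, 0.8]
finger_gap: 0.06
(array([-165.2,   33. ,    8.4]), array([-0.0013,  0.0001,  0.0274]))
```

```bash
python3 -m creep '[60,-45,9,2,0,0,0.007, 60,-92,19,4,0,0,0.014, 60,-130,27,6,0,0,0.02, 60,-155,31,8,0,0,0.025, 60,-166,33,10,0,0,0.027, 60,-168,33,20,0,0,0.027, 60,-168,33,28,0,0,0.027, 60,-168,33,28,0,0,0.027]'
python3 - <<'E'
from h import *
im=arm.snapshot("wrist"); cv2.imwrite("pics/w12.png",im); K,T=P("wrist")
q=K@(T@[.5339,-.2828,.094,1])[:3]; print(q[:2]/q[2])
print(go(.5339,-.2828,.083,-15.8))
E
```

```text
time: 25.1
tool_pos: [0.5337, -0.282, 0.1796]
tool_rot: [-2.501, -1.896, 0.002]
contact_force: [-0.1, 0.6, 1.1]
finger_gap: 0.06
[255.99710358 203.23115286]
(array([-0.6,  0.1, 97.6]), array([-0.0017, -0.0005,  0.0022]))
```

View pics/w12.png

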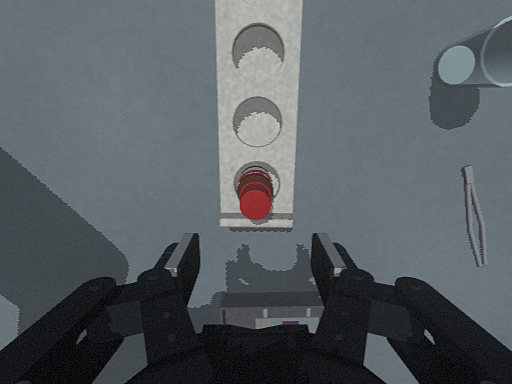

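Red cap top at (255, 204) against (256, 203) predicted.

```bash
python3 -m creep '[60,0,0,40,0,0,0, 60,0,0,75,0,0,0, 60,0,0,92,0,0,0, 60,0,0,97,0,0,0, 60,0,0,97,0,0,0, 15,0,0,97,0,0,0, 15,0,0,97,0,0,0, 15,0,0,97,0,0,0]' 35
python3 -m creep '[15,0,0,0,0,0,0, 15,0,0,0,0,0,0, 15,0,0,0,0,0,0]'
```

```text
time: 25.95
tool_pos: [0.5346, -0.284, 0.0857]
tool_rot: [2.503, 1.895, 0.001]
contact_force: [-1.8, 0.7, 4.0]
finger_gap: 0.025
time: 26.25
tool_pos: [0.5346, -0.2841, 0.0857]
tool_rot: [2.504, 1.895, 0.001]
contact_force: [-1.7, 0.1, 6.3]
finger_gap: 0.025
```

```bash
python3 -m creep '[15,0,0,-15,0,0,0, 15,0,0,-40,0,0,0, 15,0,0,-70,0,0,0, 15,0,0,-105,0,0,0, 15,0,0,-135,0,0,0, 15,0,0,-150,0,0,0, 15,0,0,-150,0,0,0]'
python3 - <<'E'
from h import *
cv2.imwrite("pics/w13.png",arm.snapshot("wrist"))
print(go(.5376,.0920,.235,-9.7))
E
```

```text
time: 26.95
tool_pos: [0.5349, -0.2842, 0.2379]
tool_rot: [2.501, 1.893, 0.003]
contact_force: [-0.2, -0.5, -1.2]
finger_gap: 0.0248
(array([ 3.626e+02, -9.890e+01,  3.000e-01]), array([ 0.0021,  0.0009, -0.1057]))
```

View pics/w13.png

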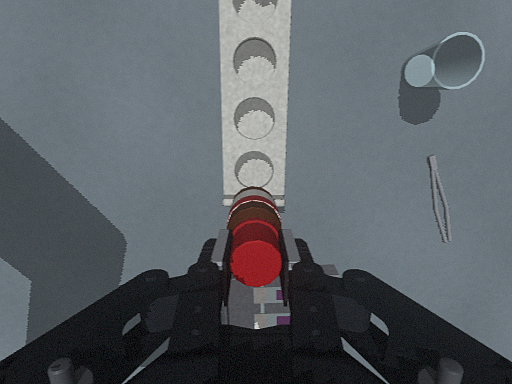

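The red bottle is held upright (256, 250). Next comes the carry.

```bash
python3 -m creep '[15,22,-6,0,0,0,-0.01, 15,60,-16,0,0,0,-0.02, 15,105,-29,0,0,0,-0.035, 15,150,-41,0,0,0,-0.05, 15,195,-53,0,0,0,-0.065, 15,240,-66,0,0,0,-0.08, 15,285,-78,0,0,0,-0.09, 15,325,-89,0,0,0,-0.1]'
python3 - <<'E'
from h import *
print(go(.5376,.0920,.20,-9.7))
E
```

```text
time: 27.8
tool_pos: [0.5359, 0.0553, 0.2334]
tool_rot: [-2.405, -2.019, 0.002]
contact_force: [0.3, -0.1, -1.0]
finger_gap: 0.0247
(array([36.4, -4.6, 33.4]), array([-0.0018,  0.0004, -0.005 ]))
```

```bash
python3 -m creep '[15,25,-3,5,0,0,-0.005, 15,36,-4,15,0,0,-0.005, 15,37,-4,28,0,0,-0.005, 15,37,-4,33,0,0,-0.005, 15,37,-4,33,0,0,-0.005, 15,37,-4,33,0,0,-0.005]'
python3 - <<'E'
from h import *
print(go(.5376,.0920,.10,-9.7))
E
```

```text
time: 28.4
tool_pos: [0.5394, 0.0893, 0.2014]
tool_rot: [2.403, 2.023, -0.001]
contact_force: [-1.1, 0.4, -0.7]
finger_gap: 0.0251
(array([  2.3,  -2.2, 101.4]), array([-0.0002,  0.0003, -0.0021]))
```

```bash
python3 -m creep '[15,2,-2,20,0,0,0, 15,2,-2,50,0,0,0, 15,2,-2,80,0,0,0, 15,2,-2,97,0,0,0, 15,2,-2,107,0,0,0, 15,2,-2,111,0,0,0, 15,2,-2,111,0,0,0]'
```

```text
time: 29.1
tool_pos: [0.538, 0.0924, 0.0908]
tool_rot: [2.402, 2.024, 0.001]
contact_force: [0.3, 0.2, -0.5]
finger_gap: 0.0247
```

```bash
python3 -m creep '[15,0,0,1,0,0,0, 15,0,0,2,0,0,0, 15,0,0,2,0,0,0, 15,0,0,2,0,0,0]'
```

```text
time: 29.5
tool_pos: [0.5377, 0.0927, 0.0887]
tool_rot: [2.402, 2.025, 0.0]
contact_force: [0.3, 0.3, -1.7]
finger_gap: 0.0247
```

```bash
python3 -m creep '[15,0,0,1,0,0,0, 15,0,0,2,0,0,0, 15,0,0,2,0,0,0, 15,0,0,2,0,0,0]'
```

```text
time: 29.9
tool_pos: [0.5378, 0.0927, 0.0868]
tool_rot: [2.402, 2.025, 0.0]
contact_force: [-2.0, -0.1, 5.8]
finger_gap: 0.0246
```

Floor contact. I release, go up, and then back off for a clear view.

```bash
python3 -m creep '[60,0,0,0,0,0,0, 60,0,0,0,0,0,0, 60,0,0,0,0,0,0, 60,0,0,0,0,0,0, 60,0,0,-25,0,0,0, 60,0,0,-65,0,0,0, 60,0,0,-110,0,0,0, 60,0,0,-155,0,0,0]'
python3 -m creep '[60,-20,0,-40,0,0,0, 60,-60,-20,-80,0,0,0, 60,-100,-50,-110,0,0,0, 60,-140,-80,-110,0,0,0, 60,-160,-100,-110,0,0,0, 60,-160,-100,-110,0,0,0, 60,-160,-100,-110,0,0,0]'
python3 - <<'E'
from h import *
for n in("wrist","scene","side"): cv2.imwrite(f"pics/{n}_e.png",arm.snapshot(n))
for n in("scene","side"):
  print(n,{c:[(np.round(d["extent"]),round(d["conf"],2)) for d in arm.recognise(n,c+"_bottle")][:2] for c in("blue","yellow","red","green","oil")})
E
```

```text
time: 30.7
tool_pos: [0.5373, 0.0926, 0.243]
tool_rot: [-2.402, -2.025, 0.001]
contact_force: [1.1, 0.0, -0.3]
finger_gap: 0.0599
time: 31.4
tool_pos: [0.4118, -0.0484, 0.3518]
tool_rot: [2.403, 2.022, 0.001]
contact_force: [0.7, -0.2, -0.0]
finger_gap: 0.0603
scene {'blue': [(array([351., 163., 371., 193.]), 0.67)], 'yellow': [(array([308., 167., 319., 189.]), 0.75)], 'red': [(array([281., 165., 300., 192.]), 0.55)], 'green': [(array([328., 162., 344., 190.]), 0.72)], 'oil': [(array([228., 194., 247., 220.]), 0.88)]}
side {'blue': [(array([212., 262., 230., 294.]), 0.78)], 'yellow': [(array([233., 221., 250., 250.]), 0.85)], 'red': [(array([247., 202., 261., 230.]), 0.52)], 'green': [(array([225., 243., 240., 271.]), 0.7)], 'oil': [(array([235., 158., 244., 183.]), 0.7)]}
```

View pics/wrist_e.png

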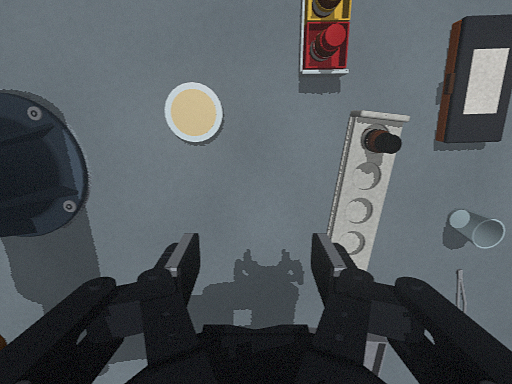

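View pics/scene_e.png

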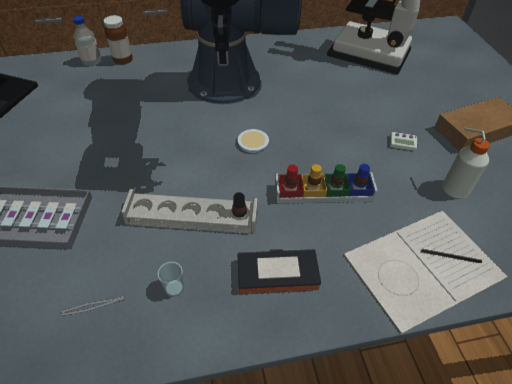

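View pics/side_e.png

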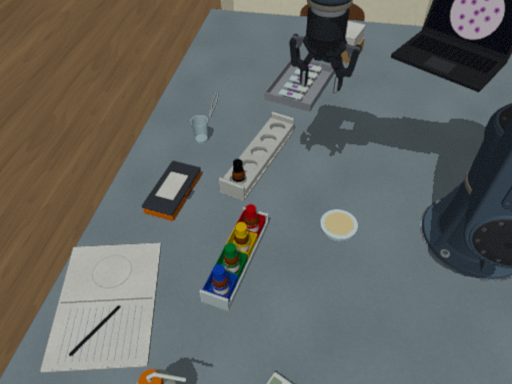

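All four bottles stand upright in their colours (scene x 291, 315, 339, 364), and the oil is at (239, 205) as at the start. A last numeric check compares the picked cap positions with their projections before handing in.

Run:
```python
from h import *
W={"red":(.5376,.0920),"yellow":(.5477,.1511),"green":(.5578,.2103),"blue":(.5680,.2694)}
for n in("scene","side"):
    K,T=P(n); im=cv2.imread(f"pics/{n}_e.png")
    for c,(x,y) in W.items():
        for z,col in((.009,(255,255,255)),(.095,(255,0,255))):
            t=np.linspace(0,6.28,60); r=.013 if z>.05 else .017
            pts=np.array([(x+r*np.cos(a),y+r*np.sin(a),z,1) for a in t])
            q=(K@(T@pts.T)[:3]); q=(q[:2]/q[2]).T
            im=im if im.shape[0]>400 else cv2.resize(im,None,fx=4,fy=4,interpolation=2)
            cv2.polylines(im,[((q+.5)*4).astype(np.int32)],True,col,1)
    b=(620,760,1080,1560) if n=="scene" else (780,1260,760,1120)
    cv2.imwrite(f"pics/{n}_o.png",im[b[0]:b[1]+60,b[2]:b[3]])
```

```text
(no output)
```

View pics/scene_o.png

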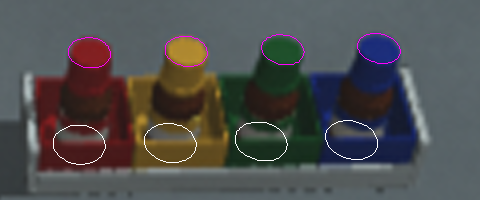

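View pics/side_o.png

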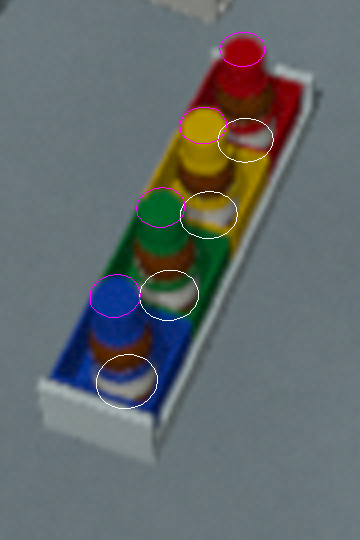

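In both cameras the caps lie on the projected circles for a bottle standing upright on the floor at its well's centre, to within about a pixel (2 mm). I hand in.

Run:
```python
from plant import arm
print(arm.hand_in(), arm.sense()["time"])
```

```text
the job is handed in; nothing more can be done
the job is handed in; nothing more can be done
```

All four stain bottles are in the wells of their own colours, and I handed the job in at about 32 s of the 104 s allowed. The hand-in reports no verdict. I took each bottle by the cap, lowered it until the wrist force showed floor contact (4–7 N), then released it.

- **Stain bottles:** the scene and side pictures show all four upright. Their caps lie within about a pixel (roughly 2 mm) of where a bottle on the floor at the well's centre would appear. The networks found each bottle in its own well.
- **Oil bottle:** it stands upright in its hole, within about 3 px of where it started in both cameras.
- **Robot:** the gripper is open and clear of everything.
- **Disagreement:** the first estimate of the well positions, from the scene and side pictures, differed by about 14 mm between the two cameras. I used the wrist camera's view from above instead, and the later views matched it. No final check failed.

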